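# Vacuum-dry the filter cassettes

### The job

Get the filter cassettes drying under vacuum: swing the clear hood of the drying unit open by its handle, lay every blue cassette flat on the steel plate with its white filter facing up (turn over those lying filter-down), and close the hood again. Then open the gate valve: crank the red handwheel counterclockwise (seen from above) until you feel its stop, back it off a quarter turn and let go. Leave the timer, tweezers and marker where they are.

Things in the scene. Friction and masses are not known exactly. Their poses are not given: they have to be found in the camera images.
- filter_1: blue plastic filter cassette, a flat block 60 (x) x 80 (y) x 28 mm (z), about 90 g. One face (+z) carries a round white 47 mm filter in a steel ring; the other is plain blue with black ribs. Origin: centre of the ribbed face; z points from there through the block out of the filter face. Starts filter-down on the bench (z points down, origin 28 mm up). May be absent. Block centre is at +14 mm along its z.
- filter_2: blue plastic filter cassette, a flat block 60 (x) x 80 (y) x 28 mm (z), about 90 g. One face (+z) carries a round white 47 mm filter in a steel ring; the other is plain blue with black ribs. Origin: centre of the ribbed face; z points from there through the block out of the filter face. Starts filter-down. May be absent.
- filter_3: blue plastic filter cassette, a flat block 60 (x) x 80 (y) x 28 mm (z), about 90 g. One face (+z) carries a round white 47 mm filter in a steel ring; the other is plain blue with black ribs. Origin: centre of the ribbed face; z points from there through the block out of the filter face. Starts filter-up. May be absent.
- unit: vacuum drying unit fixed to the bench: white base 210 (x) x 335 (y) x 45 mm with a steel drying plate and a clear hood. Its -x side is the front, with the hood's handle. On its right (-y) a 20 mm steel pipe at 28 mm height leads through a brass gate valve to a metal tank 92 mm wide and 138 mm tall behind it (centre at 140, -265 mm in the unit's frame). Origin: under the base's centre; x to the rear, y left.
- plate (a point): centre of the top of the steel drying plate, 132 (x) x 285 (y) mm, 49 mm above the bench, 4 mm proud of the base; axes as the unit's. It takes three cassettes side by side along y, their 80 mm side along y, about 97 mm apart (the closed hood leaves 150 x 305 mm inside).
- hood_hinge (a point): middle of the hood's hinge line, along the rear edge of the plate, 46 mm above the bench; axes as the unit's. The hinge line is parallel to the unit's y axis.
- hood_handle (a point): middle of the hood's handle, a black round bar 12 mm thick and 108 mm long, parallel to the hinge line, 55 mm off the hood's front face. Closed, it lies 215 mm in front of and 55 mm above the hinge line (101 mm above the bench); it turns with the hood, in an arc of 222 mm radius about the hinge line. The bar is free all round, so it may turn between fingers that grip it from above.
- hood (a joint): hinge angle (rad) of the clear hood, 160 (front to back) x 315 x 75 mm, open below, 5 mm walls: 0 = closed flat on the base (start), grows as its front is lifted, limit 1.65. A stiff hinge: it stays where it is left and needs about 5 N at the handle. Past 1.25 rad it counts as open; at 1.43 the front two thirds of the plate are clear for a hand from above.
- wheel_axis (a point): point on the vertical axis of the red handwheel of the gate valve, at the top of its rim (118 mm above the bench). Wheel 127 mm over the rim, three spokes.
- crank_knob (a point): middle of the yellow crank knob that stands upright on the wheel, 50 mm from the wheel's axis: 19 mm thick, from 118 to 160 mm above the bench (this point: 140 mm). It spins freely on its pin, so it can be gripped from above and led round the axis without turning the hand.
- wheel (a joint): angle of the handwheel (rad), growing counterclockwise seen from above (opening); a hard stop at each end, 0 = shut, 18.85 (three turns) = fully open. Starts anywhere from 0 to 5; stays where left. Turning it takes about 3 N at the knob.
- timer: white timer 62x62x19 mm lying in front of the valve; bystander. Origin under its centre.
- tweezers: metal tweezers 10x126x8 mm lying before the unit's right front corner; bystander.
- marker_red: white marker with a red cap, 13x146x14 mm, lying behind the cassettes, left of the unit; bystander.
Not all that is in view belongs to the job. Leave any brown or yellow look-alike of the filter_1 alone.

How it is judged:
By the outcome, as a careful person would: the job done as asked, in the order asked, and still so for the second after the job is handed in, with the robot touching nothing.
Of filter_1, filter_2, filter_3 only 2 to 3 are there at a start; the rules pass over those that are not, and their reading is None.
At some moment in a run one of filter_1, filter_2, filter_3 may be knocked a few centimetres aside while the robot is not near it.
Once in a run the grip may slacken for a moment while it holds something.
It also fails if it takes over 210 s, if anything falls off the work surface, if the arm or the gripper's body presses on something with over 40 N, if the wrist force passes 120 N, or if a joint passes its speed limit or range.

### The arm

A 6-joint arm with a two-finger parallel gripper is mounted at the origin on a cart in front of the work surface, level with it; the furniture and walls round the work are solid. World frame = base frame: x ahead of the robot, y to its left, z up, the work surface at z = 0. Lengths are in mm, angles in rad, forces in N, time in s.
With the tool pointing down it reaches from about 325 to 750 mm from the base axis. Payload 7.6 kg.
Tool frame: the origin (TCP) lies at the very end of the fingers, on their centre line; the grasp point (between the pads) lies env.grip_depth behind it (env.grip_depth is the distance from the TCP to the grasp point, in mm); z points along the fingers, y is the line along which they close (so a half turn about z gives the same grasp; the last joint's range is limited). The gripper opens to 85 mm and grips with 20 to 120 N. Pads are 22 mm wide; open, the fingers measure 114 mm over their backs; the gripper's body (76 mm by 85 mm) begins 54 mm behind the grasp point. The pads swing forward as they close: fully open they stand 13 mm farther back than shut.
Start: joints at [-1.179, 0.052, 1.401, -0, 1.689, -0.07], TCP at [233.947, -470.019, 194.623] pointing down, gripper open.
Joint ranges: [-2.9, 2.9], [-0.91, 2.17], [0.12, 2.37], [-1.06, 4.2], [0.26, 2.73], [-2.93, 2.93]. Speed limits (rad/s): [2.57, 2.57, 3.01, 3.14, 3.14, 3.14].

### API

Orientations are given as a rotation vector (axis times angle).
In Python, from workcell import env gives the robot as it stands. Calls block until the motion is done:
- env.goto(position, orientation): joint-space move of the TCP to a pose.
- env.move_l(position, attitude=None, speed=150): straight line of the TCP; attitude=None keeps the orientation; speed is the mean speed in mm/s.
- env.movej(angles): joint-space move.
- env.grip(opening): opening from 0.0 (shut) to 1.0 (fully open); the grip force is fixed at half the most; returns when the fingers have stopped.
- env.hold(seconds).
- env.ik(position, orientation): joint angles nearest the present ones, or None.
- env.sense(): the state.
- env.grab_frame(name): name is "scene" or "top" or "wrist"; returns (picture, depth): 420x560x3 uint8, blue, green, red; 420x560 float32, mm along the optical axis (not along the pixel's ray), 0 where there is no reading.
- env.camera_info(name): a dict with "camera_matrix" (3x3 intrinsics, pixels), "xyz" and "attitude" of the camera in the world; the wrist camera has in their place "T_tool_cam" (4x4, takes a point from camera to tool coordinates, whose origin is the TCP and whose axes are the flange's). Camera axes: x right, y up, looking along -z (the intrinsics and any distortion apply to the point x, -y, -z); pixel columns grow to the right and rows downward; lengths in mm; the calibration is good to about 2 mm. The wrist camera is an equidistant fisheye: a pixel r from the principal point sees the ray r / f radians off the axis. A picture is of the moment at which its call begins: read the wrist's pose just before it. camera_info takes no time and is no camera call.
A pose or a line that the arm cannot do raises env.Unreachable and nothing moves.
- env.hand_in(): hands the job in; it is judged then, once.
The state is a dict: "t": time; "qpos": joint angles; "qvel": joint speeds; "joint_efforts": joint torques, N m; "tcp_pos": TCP position; "eef_rot": TCP orientation; "ft_force": force on the tool from outside, world axes, zero at the start; "ft_torque": the same for the moment, N m; "gripper_width": opening from 0.0 (shut) to 1.0 (fully open); "finger_force": force on a finger pad.
Only numpy, scipy, OpenCV 4.12 (cv2) and the standard library are available. Lean on these libraries where they do the work, as an engineer would, in place of code of your own. Each camera call takes 0.05 s, during which the arm holds its last target. There are 200 camera calls.

## Working session

There is one attempt and no reset: what is moved stays moved. The work goes in short steps, each a Python script; the robot and the scene stay as the last script left them, time stands still between calls to the robot, and variables do not carry over. Pictures are saved under pics/ and viewed, at most 14 in all, crops included, and the job is handed in when it is done.

```bash
ls; mkdir -p pics
python3 - <<'E'
from workcell import env
import cv2, numpy as np
for n in("top","scene"):
    im,d=env.grab_frame(n); cv2.imwrite(f"pics/{n}0.png",im); np.savez(f"/tmp/{n}0.npz",im=im,d=d)
    print(n,env.camera_info(n))
print(env.camera_info("wrist"),env.grip_depth,env.sense())
E
```

```text
pics
top {'camera_matrix': array([[495.05100303,   0.        , 284.04723415],
       [  0.        , 495.05100303, 201.15244764],
       [  0.        ,   0.        ,   1.        ]]), 'xyz': array([ 280.64320311,  207.87746283, 1768.99486501]), 'attitude': array([ 0.12375622, -0.12642713, -1.55414971])}
scene {'camera_matrix': array([[428.53430888,   0.        , 283.43318767],
       [  0.        , 428.53430888, 215.99419595],
       [  0.        ,   0.        ,   1.        ]]), 'xyz': array([-263.95502262,  797.85379065,  909.11076659]), 'attitude': array([ 0.48505348, -0.98665492, -2.0050334 ])}
{'camera_matrix': array([[325.1922621,   0.       , 280.3134841],
       [  0.       , 325.1922621, 209.4191486],
       [  0.       ,   0.       ,   1.       ]]), 'T_tool_cam': array([[ 2.40266338e-04,  9.57763050e-01,  2.87558483e-01,
         7.34166835e+01],
       [ 9.99999252e-01, -5.74983049e-04,  1.07954165e-03,
        -2.32166235e+00],
       [ 1.19928636e-03,  2.87558009e-01, -9.57762472e-01,
        -1.78858879e+02],
       [ 0.00000000e+00,  0.00000000e+00,  0.00000000e+00,
         1.00000000e+00]])} 18.700000000000003 {'t': 0.1, 'qpos': array([-1.17928361e+00,  5.27613996e-02,  1.40159232e+00, -2.75892306e-05,
        1.68856851e+00, -7.02714675e-02]), 'qvel': array([ 4.80192317e-04, -1.61903557e-03, -2.19695062e-03, -2.97675334e-04,
       -8.27793529e-04, -5.33889954e-05]), 'joint_efforts': array([ 1.58459694e-03, -3.82580709e+01, -3.60986102e+01, -7.88954907e-06,
        4.76005182e-03, -6.08639667e-06]), 'tcp_pos': array([ 233.82344498, -469.72076109,  193.87873308]), 'eef_rot': array([-3.05695082e+00, -7.18636731e-01,  3.76344598e-04]), 'ft_force': array([-0.41952839, -0.36272626, -0.83352093]), 'ft_torque': array([-0.01470894,  0.00196854,  0.02367654]), 'finger_force': 0.0, 'gripper_width': 1.002266806086713}
```

View pics/top0.png

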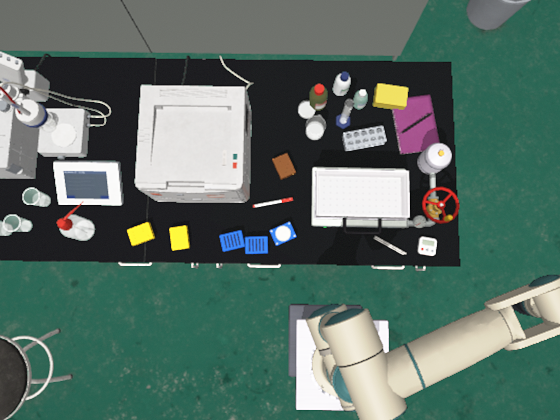

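View pics/scene0.png

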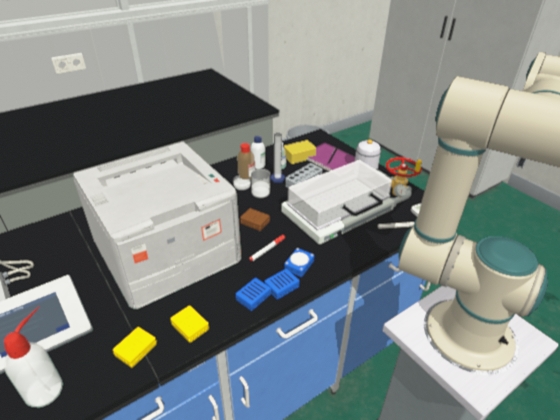

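Top view: blue cassettes are at (232,240) ribbed, (256,245) ribbed and (283,233) filter-up. The look-alikes are yellow at (140,234) and (179,237), brown at (284,166), and a yellow box at (391,96). The unit is at (361,195), its handle at (375,224), the wheel at (441,205), the timer at (427,246) and the tweezers at (390,245).

```bash
cat > h.py <<'E'
import numpy as np, cv2
from scipy.spatial.transform import Rotation as R
def ray(env,n,u,v,tool=None):
    c=env.camera_info(n); K=c["camera_matrix"]
    x=(u-K[0,2])/K[0,0]; y=(v-K[1,2])/K[1,1]
    if n=="wrist":
        th=np.hypot(x,y); k=np.sin(th)/th if th>1e-9 else 1.
        d=np.array([x*k,-y*k,-np.cos(th)]); T=c["T_tool_cam"]; p,a=tool
        Rt=R.from_rotvec(a).as_matrix()
        return Rt@T[:3,3]+p, Rt@T[:3,:3]@d
    Rc=R.from_rotvec(c["attitude"]).as_matrix()
    return c["xyz"],Rc@np.array([x,-y,-1.])
def onplane(env,n,u,v,z,tool=None):
    o,d=ray(env,n,u,v,tool); return o+d*(z-o[2])/d[2]
def proj(env,n,P,tool=None):
    c=env.camera_info(n); K=c["camera_matrix"]; P=np.asarray(P,float)
    if n=="wrist":
        T=c["T_tool_cam"]; Rt=R.from_rotvec(tool[1]).as_matrix()
        q=T[:3,:3].T@(Rt.T@(P-tool[0])-T[:3,3]); r=np.hypot(q[0],q[1]); th=np.arctan2(r,-q[2])
        return K[0,2]+K[0,0]*th*q[0]/r, K[1,2]-K[1,1]*th*q[1]/r
    q=R.from_rotvec(c["attitude"]).as_matrix().T@(P-c["xyz"])
    return K[0,2]+K[0,0]*q[0]/-q[2], K[1,2]-K[1,1]*q[1]/-q[2]
def down(yaw):
    "tool pointing down; closing line (tool y) at angle yaw from world y... tool x at angle yaw"
    c,s=np.cos(yaw),np.sin(yaw)
    return R.from_matrix(np.array([[c,s,0],[s,-c,0],[0,0,-1.]]).T).as_rotvec()
def snap(env,n,f):
    s=env.sense(); im,d=env.grab_frame(n); cv2.imwrite(f"pics/{f}.png",im)
    np.savez(f"/tmp/{f}.npz",im=im,d=d,p=s["tcp_pos"],a=s["eef_rot"]); return im,d,(s["tcp_pos"],s["eef_rot"])
E
python3 - <<'E'
from workcell import env
from h import *
z=np.load("/tmp/top0.npz"); im=z["im"]
hsv=cv2.cvtColor(im,cv2.COLOR_BGR2HSV)
m=((hsv[...,0]>100)&(hsv[...,0]<125)&(hsv[...,1]>150)&(hsv[...,2]>90)).astype(np.uint8)
m[:, :210]=0; m[:,310:]=0; m[:215]=0;m[260:]=0
for c in cv2.findContours(m,0,2)[0]:
    r=cv2.minAreaRect(c)
    if cv2.contourArea(c)>40:
        print(r, onplane(env,"top",*r[0],28).round(), [onplane(env,"top",*p,28).round()[:2] for p in cv2.boxPoints(r)])
for nm,u,v,h in [("wheel",441,205,118),("handleL",346,224,101),("handleR",406,224,101),("knob",449,217,140),("hoodTL",313,168,120),("hoodTR",411,172,120),("timer",427,246,19),("unitFL",311,226,45),("unitFR",430,228,45),("tank",435,156,138)]:
    print(nm,onplane(env,"top",u,v,h).round())
cv2.imwrite("pics/crop0.png",cv2.resize(im[140:265,215:465],None,fx=3.2,fy=3.2,interpolation=cv2.INTER_CUBIC))
# view pose test
for P,yaw in [((400,320,330),0),((430,0,330),0),((430,0,330),-np.pi),((450,-250,330),0)]:
    print(P,yaw,env.ik(np.array(P,float),down(yaw)))
print(R.from_rotvec(env.sense()["eef_rot"]).as_matrix().round(2))
E
```

```text
((243.0, 241.5), (23.0, 48.0), 90.0) [415. 349.  28.] [array([455., 435.]), array([457., 266.]), array([376., 264.]), array([374., 432.])]
((282.55670166015625, 233.2525634765625), (17.97162628173828, 23.352964401245117), 66.03751373291016) [446. 210.  28.] [array([458., 261.]), array([492., 186.]), array([435., 160.]), array([400., 235.])]
wheel [ 540. -323.  118.]
handleL [473.  -4. 101.]
handleR [ 476. -208.  101.]
knob [ 497. -341.  140.]
hoodTL [662. 109. 120.]
hoodTR [ 652. -225.  120.]
timer [ 409. -300.   19.]
unitFL [471. 111.  45.]
unitFR [ 470. -305.   45.]
tank [ 705. -303.  138.]
(400, 320, 330) 0 [ 6.02643349e-01  3.13143997e-02  1.15443271e+00 -4.44089210e-16
  1.95584554e+00  2.17343968e+00]
(430, 0, 330) 0 [-8.59196269e-02 -2.00261148e-01  1.37222797e+00 -4.44089210e-16
  1.96962583e+00  1.48487670e+00]
(430, 0, 330) -3.141592653589793 [-8.59196269e-02 -2.00261148e-01  1.37222797e+00 -4.44089210e-16
  1.96962583e+00 -1.65671595e+00]
(450, -250, 330) 0 [-5.78840928e-01  3.85554214e-02  1.14701314e+00 -4.44089210e-16
  1.95602410e+00  9.91955399e-01]
[[ 0.9   0.45 -0.  ]
 [ 0.45 -0.9   0.  ]
 [ 0.   -0.   -1.  ]]
```

View pics/crop0.png

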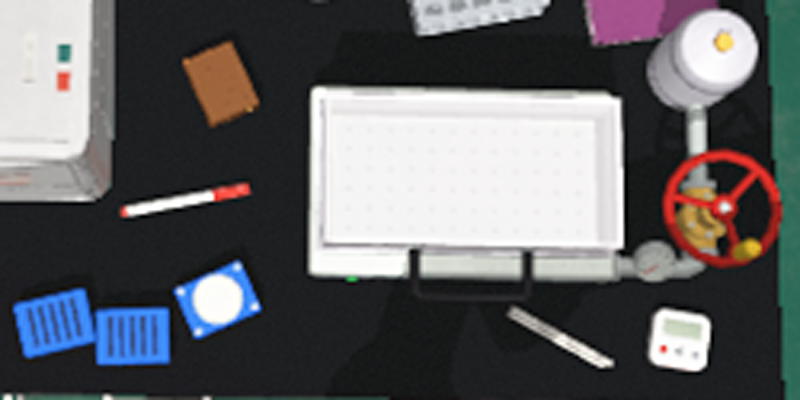

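Choice: the three blue blocks, A (232,240) ribs up, B (256,245) ribs up, C (283,233) filter up. In the crop they are at (55,322), (132,335) and (218,300). The yellow and brown blocks are decoys. Next I take wrist views of both areas.

Run:
```python
from workcell import env
from h import *
env.goto(np.array([470.,-170,380]),down(0)); snap(env,"wrist","w1")
env.goto(np.array([450.,300,330]),down(0)); im,d,t=snap(env,"wrist","w2")
hsv=cv2.cvtColor(im,cv2.COLOR_BGR2HSV)
m=((hsv[...,0]>100)&(hsv[...,0]<125)&(hsv[...,1]>120)&(hsv[...,2]>70)).astype(np.uint8)
for c in cv2.findContours(m,0,2)[0]:
    if cv2.contourArea(c)>300:
        P=np.array([onplane(env,"wrist",*p[0],28,t)[:2] for p in c],np.float32); r=cv2.minAreaRect(P); print(r, cv2.minAreaRect(c)[0])
print(env.sense()["t"])
# IK of tilts
def tilt(b,yb):  # tool z = sin(b)*yhat*yb - cos b z ; closing along x
    z=np.array([0,np.sin(b)*yb,-np.cos(b)]); out=[]
    for sx in(1,-1):
        y=np.array([sx,0,0.]); out.append(R.from_matrix(np.array([np.cross(y,z),y,z]).T).as_rotvec())
    return out
for P in [(430,350,20),(430,260,20),(430,220,60),(560,40,70),(560,-60,70),(560,-160,70)]:
    for b in (-60,-45,-30,30,45):
        print(P,b,[None if (q:=env.ik(np.array(P,float),o)) is None else q.round(2) for o in tilt(np.radians(b),1)])
```

```text
((415.39886474609375, 351.5587158203125), (178.70919799804688, 83.8057632446289), 84.19488525390625) (248.0245819091797, 185.6494598388672)
((447.24267578125, 215.7786865234375), (64.97541046142578, 82.01321411132812), 24.556100845336914) (337.0948181152344, 165.38790893554688)
3.4917
(430, 350, 20) -60 [array([ 0.92,  1.01,  0.79, -0.68,  2.16,  0.78]), array([ 0.92,  1.01,  0.79, -0.68,  2.16, -2.36])]
(430, 350, 20) -45 [array([ 0.88,  0.8 ,  0.98, -0.51,  1.96,  0.83]), array([ 0.88,  0.8 ,  0.98, -0.51,  1.96, -2.32])]
(430, 350, 20) -30 [array([ 0.81,  0.6 ,  1.17, -0.36,  1.76,  0.82]), array([ 0.81,  0.6 ,  1.17, -0.36,  1.76, -2.33])]
(430, 350, 20) 30 [array([0.34, 0.1 , 1.8 , 0.55, 1.11, 0.12]), None]
(430, 350, 20) 45 [array([ 0.2 ,  0.13,  1.89,  0.88,  1.12, -0.2 ]), None]
(430, 260, 20) -60 [array([ 0.84,  0.81,  1.11, -0.7 ,  2.02,  0.8 ]), array([ 0.84,  0.81,  1.11, -0.7 ,  2.02, -2.34])]
(430, 260, 20) -45 [array([ 0.79,  0.62,  1.26, -0.54,  1.84,  0.8 ]), array([ 0.79,  0.62,  1.26, -0.54,  1.84, -2.34])]
(430, 260, 20) -30 [array([ 0.71,  0.43,  1.4 , -0.39,  1.
[... 1857 characters left out ...]
3,  2.68])]
(560, -60, 70) 45 [array([-0.53,  0.5 ,  1.31,  0.67,  1.75, -0.55]), array([-0.53,  0.5 ,  1.31,  0.67,  1.75,  2.59])]
(560, -160, 70) -60 [array([ 0.14,  0.46,  1.52, -1.04,  1.48,  0.42]), array([ 0.14,  0.46,  1.52, -1.04,  1.48, -2.72])]
(560, -160, 70) -45 [array([ 0.05,  0.34,  1.52, -0.8 ,  1.4 ,  0.24]), array([ 0.05,  0.34,  1.52, -0.8 ,  1.4 , -2.9 ])]
(560, -160, 70) -30 [array([-0.07,  0.27,  1.5 , -0.53,  1.36,  0.04]), None]
(560, -160, 70) 30 [array([-0.57,  0.49,  1.22,  0.44,  1.72, -0.57]), array([-0.57,  0.49,  1.22,  0.44,  1.72,  2.57])]
(560, -160, 70) 45 [array([-0.66,  0.64,  1.12,  0.63,  1.87, -0.62]), array([-0.66,  0.64,  1.12,  0.63,  1.87,  2.52])]
```

View pics/w1.png

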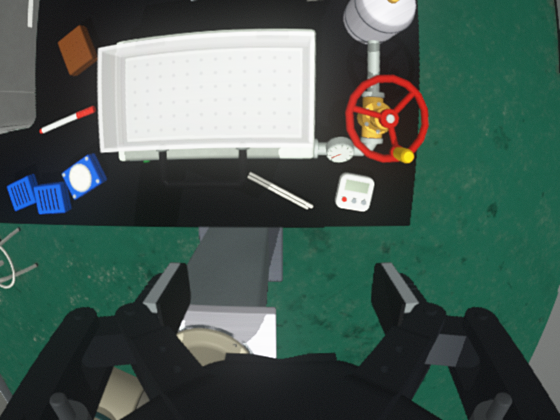

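View pics/w2.png

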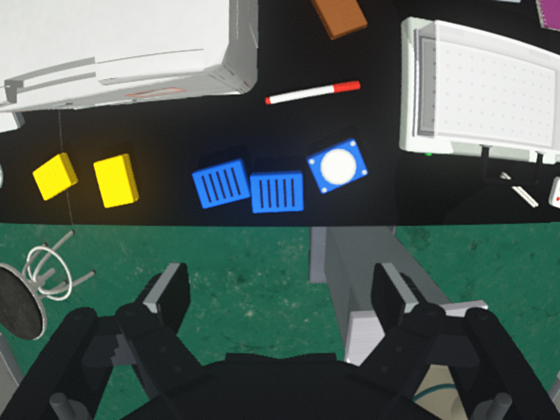

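w1: the handle bar runs from about (163,183) to (246,183), the wheel hub is at (389,119) and the knob top at (404,156). w2: A (220,184), B (277,192), C (338,166).

Run:
```python
from h import *
im=np.load("/tmp/w1.npz")["im"][20:215,90:430]
g=(255*(im/255.)**0.6).astype(np.uint8)
cv2.imwrite("pics/w1c.png",cv2.resize(g,None,fx=2.35,fy=2.35,interpolation=cv2.INTER_CUBIC))
```

```text
(no output)
```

View pics/w1c.png

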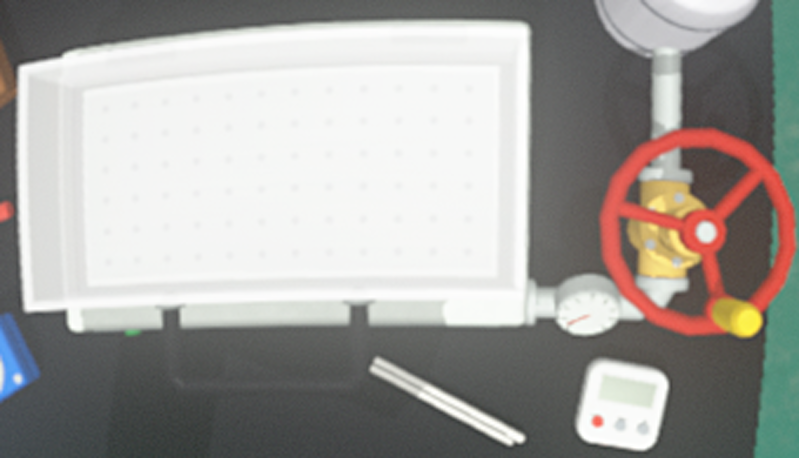

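Run:
```python
from workcell import env
from h import *
z=np.load("/tmp/w1.npz"); t=(z["p"],z["a"]); print(t[0])
for n,x,y,h in [("plFL",83,287,49),("plFR",498,276,49),("plRR",498,66,49),("plRL",83,92,49),("baseFL",70,329,43),("baseFR",525,325,45),("hL",175,385,101),("hR",360,385,101),("hM",267,386,101),("wl",602,231,118),("wr",795,231,118),("wt",698,130,118),("wb",698,333,118),("knobtop",746,320,160),("hoodRR",528,24,121),("hoodRL",20,66,121),("hoodFR",526,290,121),("hoodFL",24,308,121)]:
    u,v=x/2.35+90,y/2.35+20
    print(n,(round(u),round(v)),onplane(env,"wrist",u,v,h,t).round(1), z["d"][int(v),int(u)])
```

```text
[ 469.76957044 -170.61640982  379.33529705]
plFL (125, 142) [507.1  93.4  49. ] 428.50275
plFR (302, 137) [ 505.8 -201.6   49. ] 426.97803
plRR (302, 48) [ 647.4 -201.1   49. ] 393.51367
plRL (125, 59) [648.6  88.7  49. ] 391.53976
baseFL (120, 160) [476.3 110.4  43. ] 555.6997
baseFR (313, 158) [ 472.3 -220.5   45. ] 525.53754
hL (164, 184) [444.4   5.9 101. ] 460.2868
hR (243, 184) [ 442.9 -114.3  101. ] 460.084
hM (204, 184) [442.8 -55.6 101. ] 460.65796
wl (346, 118) [ 538.2 -257.1  118. ] 426.3807
wr (428, 118) [ 545.6 -379.7  118. ] 1293.939
wt (387, 75) [ 601.6 -314.4  118. ] 406.22433
wb (387, 162) [ 479.8 -318.6  118. ] 442.47513
knobtop (407, 156) [ 494.  -332.3  160. ] 395.97705
hoodRR (315, 30) [ 658.4 -213.6  121. ] 453.4431
hoodRL (99, 48) [658.   99.1 121. ] 386.09277
hoodFR (314, 143) [ 503. -213.  121.] 507.4529
hoodFL (100, 151) [501.6 101.7 121. ] 430.24057
```

Plate centre is about (577,-55), unit yaw about 0, handle bar (443,-55,101), hinge about x = 658, wheel axis about (541,-318). Next: open the hood.

```bash
cat >> h.py <<'E'
def tilt(b):
    "closing along world +x, tool z = sin(b) y - cos(b) z"
    z=np.array([0,np.sin(b),-np.cos(b)]); y=np.array([1,0,0.])
    return R.from_matrix(np.array([np.cross(y,z),y,z]).T).as_rotvec()
HX,HZ=658.,46.
def hpos(th,y=-55,dz=-18.7):
    return np.array([HX-215*np.cos(th)+55*np.sin(th), y, HZ+215*np.sin(th)+55*np.cos(th)+dz])
E
python3 - <<'E'
from workcell import env
from h import *
o=down(np.pi/2)
print([env.ik(hpos(a),o) is not None for a in np.arange(0,1.6,.1)], env.ik(hpos(1.47)+[0,0,60],o) is not None)
env.goto(np.array([443.,-55,190]),o); env.grip(.5)
env.move_l(hpos(0),speed=120); print(env.sense()["ft_force"].round(1))
env.grip(0); s=env.sense(); print(s["gripper_width"],s["ft_force"].round(1),s["finger_force"],s["tcp_pos"].round(1))
for a in np.arange(.05,1.5,.1):
    env.move_l(hpos(a),speed=120); s=env.sense(); f=s["ft_force"]
    print(round(a,2),f.round(0),s["gripper_width"].round(3),s["tcp_pos"].round(0))
    if np.linalg.norm(f)>60 or s["gripper_width"]<.08: print("stop");break
print(s["t"])
E
```

```text
[True, True, True, True, True, True, True, True, True, True, True, True, True, True, True, True] True
[0.7 0.2 0.3]
-0.0017177807424197248 [ 0.7 -0.2  0. ] 0.0 [443.  -55.   82.4]Traceback (most recent call last):
  File "<stdin>", line 10, in <module>
AttributeError: 'float' object has no attribute 'round'
```

Run:
```python
from workcell import env
from h import *
print(env.sense()["gripper_width"],env.sense()["t"]); im,d,t=snap(env,"wrist","w3")
im2,d2=env.grab_frame("scene"); c=cv2.resize(im2[120:270,300:460],None,fx=2.8,fy=2.8,interpolation=cv2.INTER_CUBIC)
g=(255*(im/255.)**0.6).astype(np.uint8)[:,100:460]
cv2.imwrite("pics/w3.png",np.hstack([g,cv2.resize(c,(440,420))]))
```

```text
0.0014230488084811333 7.7417
```

View pics/w3.png

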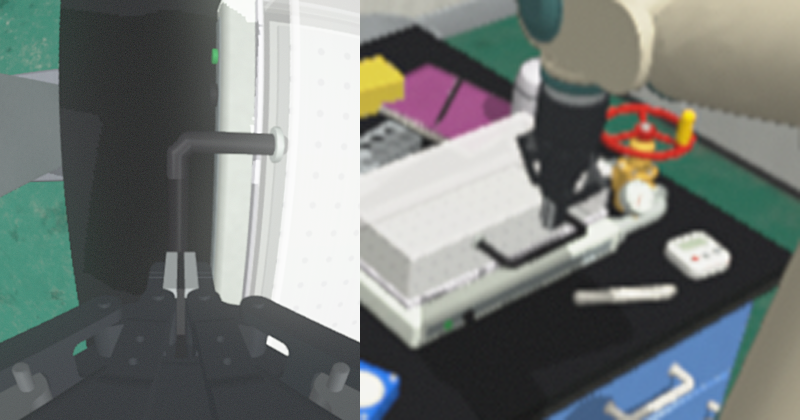

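Run:
```python
from h import *
z=np.load("/tmp/w3.npz"); d=z["d"]; im=z["im"]
for v in (180,210,240,265,280,310,340): print(v,d[v,256:306:3].round(0).astype(int))
g=(255*(im/255.)**0.45).astype(np.uint8)[140:370,200:360]
cv2.imwrite("pics/w3b.png",cv2.resize(g,None,fx=2.6,fy=2.6,interpolation=cv2.INTER_CUBIC))
```

```text
180 [278 279 277 278 171 169 170 168 169 169 171 277 278 279 277 278 280]
210 [286 286 285 286 177 174 173 173 175 175 174 286 285 286 285 285 285]
240 [295 295 295 295 181 179 178 177 178 180 182 294 294 294 295 294 294]
265 [146 146 146 137 136 137 137 137 138 137 137 136 137 137 146 146 146]
280 [132 133 133 125 124 125 125 125 125 125 126 125 125 125 132 132 132]
310 [103 104 103 105 104 102 109 121 121 121 112 103 103 102 103 103 102]
340 [ 82  80  81  86  91 113 113 328 327 328 113 113  95  88  82  81  81]
```

View pics/w3b.png

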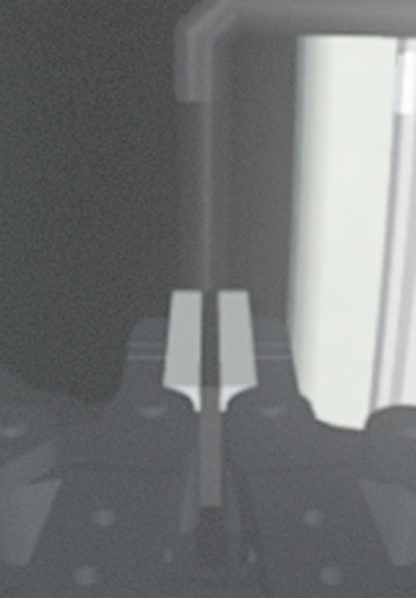

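Run:
```python
from workcell import env
from h import *
z=np.load("/tmp/w3.npz"); d=z["d"]; t=(z["p"],z["a"]); Tc=env.camera_info("wrist")["T_tool_cam"]; ax=-R.from_rotvec(t[1]).as_matrix()@Tc[:3,2]
for u,v in [(278,180),(278,210),(278,240),(278,268),(278,310),(250,270),(272,180),(284,180),(215,180)]:
    o,r=ray(env,"wrist",u,v,t); print((u,v),(o+r*d[v,u]/(r@ax)).round(1))
print(t[0])
```

```text
(278, 180) [444.5 -13.5 106.2]
(278, 210) [444.5 -29.7 106.6]
(278, 240) [444.5 -46.3 108.1]
(278, 268) [444.7 -41.6 151. ]
(278, 310) [444.8 -51.8 167.2]
(250, 270) [432.3 -46.1 144.3]
(272, 180) [441.4 -13.4 106.4]
(284, 180) [447.7 -13.6 105.7]
(215, 180) [388.8 -35.2  -2.3]
[446.6660543  -55.11743033  93.71788905]
```

Run:
```python
from workcell import env
from h import *
z=np.load("/tmp/w3.npz"); d=z["d"]; t=(z["p"],z["a"]); Tc=env.camera_info("wrist")["T_tool_cam"]; Rt=R.from_rotvec(t[1]).as_matrix(); ax=-Rt@Tc[:3,2]
for u in (272,278,289,300):
  for v in range(244,300,5):
    o,r=ray(env,"wrist",u,v,t); print((u,v),d[v,u].round(),(Rt.T@(o+r*d[v,u]/(r@ax)-t[0])).round(0),end=" ")
  print()
s=env.sense(); print(s["tcp_pos"],s["ft_force"],s["gripper_width"],s["finger_force"],s["joint_efforts"].round(1))
```

```text
(272, 244) 180.0 [  5.  -6. -12.] (272, 249) 179.0 [  3.  -6. -13.] (272, 254) 148.0 [ 13.  -5. -43.] (272, 259) 143.0 [ 13.  -5. -48.] (272, 264) 138.0 [ 14.  -4. -54.] (272, 269) 134.0 [ 13.  -4. -58.] (272, 274) 129.0 [ 13.  -4. -62.] (272, 279) 126.0 [ 13.  -4. -66.] (272, 284) 122.0 [ 13.  -4. -70.] (272, 289) 118.0 [ 13.  -4. -74.] (272, 294) 113.0 [ 14.  -4. -79.] (272, 299) 110.0 [ 14.  -4. -82.] 
(278, 244) 179.0 [  6.  -2. -13.] (278, 249) 180.0 [  3.  -2. -13.] (278, 254) 149.0 [ 13.  -2. -42.] (278, 259) 143.0 [ 13.  -2. -48.] (278, 264) 137.0 [ 14.  -2. -54.] (278, 269) 134.0 [ 13.  -2. -58.] (278, 274) 129.0 [ 13.  -2. -63.] (278, 279) 125.0 [ 13.  -2. -67.] (278, 284) 122.0 [ 13.  -2. -70.] (278, 289) 119.0 [ 13.  -2. -73.] (278, 294) 119.0 [ 11.  -2. -74.] (278, 299) 119.0 [  9.  -2. -74.] 
(289, 244) 294.0 [-39.   7.  94.] (289, 249) 296.0 [-44.   7.  95.] (289, 254) 149.0 [ 13.   3. -42.] (289, 259) 144.0 [ 13.   3. -48.] (289, 264) 138.0 [ 13.   3. -53.] (289, 269) 134.0 [ 13.   3. -58.] (289, 274) 129.0 [ 13.   3. -63.] (289, 279) 126.0 [ 13.   3. -66.] (289, 284) 122.0 [ 13.   2. -70.] (289, 289) 120.0 [ 12.   2. -73.] (289, 294) 113.0 [ 14.   2. -80.] (289, 299) 110.0 [ 14.   2. -82.] 
(300, 244) 295.0 [-39.  17.  94.] (300, 249) 295.0 [-44.  17.  94.] (300, 254) 298.0 [-49.  17.  95.] (300, 259) 300.0 [-55.  17.  95.] (300, 264) 147.0 [  9.   8. -45.] (300, 269) 141.0 [ 10.   8. -51.] (300, 274) 137.0 [  9.   8. -55.] (300, 279) 133.0 [ 10.   7. -60.] (300, 284) 129.0 [ 10.   7. -64.] (300, 289) 115.0 [ 15.   6. -77.] (300, 294) 110.0 [ 16.   6. -82.] (300, 299) 109.0 [ 15.   6. -83.] 
[445.99048544 -54.99868666  92.83335838] [ 0.8655274  -0.05763266  0.84274856] -0.0019556848438783284 0.0 [  0.  -30.6 -35.    0.   -0.    0. ]
```

The wrist depth shows the fingers actually end about 41 mm short of the nominal TCP. That explains the missed grip, since the bar was seen correctly at z≈101. I'll correct for it with the offset TIP = 40 and retry.

```bash
cat >> h.py <<'E'
TIP=40.; GD=18.7+TIP
E
python3 - <<'E'
from workcell import env
from h import *
o=down(np.pi/2)
print([env.ik(hpos(a,dz=-GD),o) is not None for a in np.arange(0,1.6,.1)], env.ik(np.array([560,-55,10.]),o) is not None)
env.grip(.5); p=hpos(0,dz=-GD); p[0]=444.5
env.move_l([p[0],p[1],60],speed=120); s=env.sense(); print(s["ft_force"].round(1))
if np.linalg.norm(s["ft_force"])<8:
    env.move_l(p,speed=60); print(env.sense()["ft_force"].round(1))
    env.grip(0); s=env.sense(); print(s["gripper_width"],s["ft_force"].round(1),s["finger_force"],s["tcp_pos"].round(1),s["t"]); snap(env,"wrist","w4")
z=np.load("/tmp/w4.npz"); d=z["d"]; t=(z["p"],z["a"]); Tc=env.camera_info("wrist")["T_tool_cam"]; Rt=R.from_rotvec(t[1]).as_matrix(); ax=-Rt@Tc[:3,2]
for u in (269,289):
  for v in range(244,270,3):
    o,r=ray(env,"wrist",u,v,t); print((u,v),(Rt.T@(o+r*d[v,u]/(r@ax)-t[0])).round(0),end=" ")
E
```

```text
[True, True, True, True, True, True, True, True, True, True, True, True, True, True, True, True] True
[ 0.4 -0.   0.6]
[-0.9 -0.2  0. ]
0.11864437556074817 [-0.3  0.1  3.1] 58.421836495399475 [444.8 -55.1  42.8] 9.5833
(269, 244) [ 26.  -5. -61.] (269, 247) [ 25.  -5. -61.] (269, 250) [ 23.  -5. -61.] (269, 253) [ 22.  -5. -62.] (269, 256) [ 21.  -5. -62.] (269, 259) [ 20.  -5. -62.] (269, 262) [ 18.  -5. -61.] (269, 265) [ 16.  -5. -60.] (269, 268) [ 16.  -5. -62.] (289, 244) [ 27.   2. -64.] (289, 247) [ 26.   2. -63.] (289, 250) [ 24.   2. -63.] (289, 253) [ 23.   3. -63.] (289, 256) [ 21.   3. -62.] (289, 259) [ 21.   3. -64.] (289, 262) [ 18.   3. -61.] (289, 265) [ 17.   3. -62.] (289, 268) [ 16.   3. -63.]
```

```bash
sed -i 's/HX,HZ=658/HX,HZ=659.5/' h.py
python3 - <<'E'
from workcell import env
from h import *
off=env.sense()["tcp_pos"]-hpos(0,dz=-GD); off[1]=0; print(off)
for a in np.arange(.05,1.5,.1):
    env.move_l(hpos(a,dz=-GD)+off,speed=130); s=env.sense(); f=s["ft_force"]
    print(round(a,2),f.round(0),round(s["gripper_width"],3),s["tcp_pos"].round(0),(s["tcp_pos"]-hpos(a,dz=-GD)-off).round(1))
    if np.linalg.norm(f)>60 or s["gripper_width"]<.08: print("stop");break
print(s["t"])
E
```

```text
Traceback (most recent call last):
  File "h.py", line 34
    HX,HZ=659.5.,46.
                ^
SyntaxError: invalid syntax
```

```bash
sed -i 's/659.5\./659.5/' h.py
python3 - <<'E'
from workcell import env
from h import *
off=env.sense()["tcp_pos"]-hpos(0,dz=-GD); off[1]=0; print(off)
for a in np.arange(.05,1.5,.1):
    env.move_l(hpos(a,dz=-GD)+off,speed=130); s=env.sense(); f=s["ft_force"]
    print(round(a,2),f.round(0),round(s["gripper_width"],3),s["tcp_pos"].round(0),(s["tcp_pos"]-hpos(a,dz=-GD)-off).round(1))
    if np.linalg.norm(f)>60 or s["gripper_width"]<.08: print("stop");break
print(s["t"])
E
```

```text
[0.22601476 0.         0.41999062]
0.05 [-0. -1.  0.] 0.119 [448. -55.  53.] [-0.2 -0.1 -0.1]
0.15 [-3. -1.  2.] 0.117 [455. -55.  74.] [-0.4 -0.1 -0.1]
0.25 [-8. -1.  4.] 0.116 [464. -55.  94.] [-0.6 -0.2  0.2]
0.35 [-11.  -1.   6.] 0.115 [476. -55. 114.] [-0.9 -0.3  0.5]
0.45 [-13.  -1.  13.] 0.117 [489. -55. 132.] [-0.6 -0.4  1.6]
0.55 [-14.  -2.  14.] 0.117 [505. -56. 149.] [-0.5 -0.6  2.2]
0.65 [-12.  -2.  17.] 0.119 [522. -56. 165.] [ 0.2 -0.7  3.4]
0.75 [-11.  -3.  19.] 0.114 [540. -56. 179.] [ 0.6 -0.9  4. ]
0.85 [-6. -4. 14.] 0.116 [560. -56. 189.] [ 1.3 -0.9  3.6]
0.95 [-5. -3. 15.] 0.114 [581. -56. 199.] [ 1.5 -1.   3.9]
1.05 [-3. -4. 12.] 0.117 [602. -56. 205.] [ 1.7 -1.   3.3]
1.15 [-0. -5.  9.] 0.117 [624. -56. 209.] [ 1.8 -1.3  2.6]
1.25 [ 1. -5. 10.] 0.113 [646. -56. 212.] [ 2.  -1.4  2.9]
1.35 [ 1. -6. 10.] 0.11 [668. -57. 213.] [ 2.1 -1.6  3.2]
1.45 [ 5. -6.  8.] 0.118 [691. -57. 211.] [ 2.7 -1.7  2.9]
14.3167
```

```bash
cat >> h.py <<'E'
def cassettes(env,f,z=28.,k=3,box=(360,520,130,500)):
    im,d,t=snap(env,"wrist",f)
    hsv=cv2.cvtColor(im,cv2.COLOR_BGR2HSV)
    m=((hsv[...,0]>100)&(hsv[...,0]<125)&(hsv[...,1]>120)&(hsv[...,2]>70)).astype(np.uint8)
    m=cv2.morphologyEx(m,cv2.MORPH_CLOSE,np.ones((7,7)))
    P=np.array([onplane(env,"wrist",u,v,z,t)[:2] for v,u in np.argwhere(m)],np.float32)
    P=P[(P[:,0]>box[0])&(P[:,0]<box[1])&(P[:,1]>box[2])&(P[:,1]<box[3])]
    _,l,c=cv2.kmeans(P,k,None,(3,50,.1),10,cv2.KMEANS_PP_CENTERS)
    out=[]
    for i in range(k):
        q=P[l[:,0]==i]; r=cv2.minAreaRect(q); (w,h),a=r[1],r[2]
        if w>h: w,h,a=h,w,a-90   # a: direction of short side from +x
        a=(a+90)%180-90
        out.append((np.array(r[0]).round(1),round(w),round(h),round(a,1),len(q)))
    return sorted(out,key=lambda o:-o[0][1])
E
python3 - <<'E'
from workcell import env
from h import *
env.grip(.5); p=env.sense()["tcp_pos"]; env.move_l(p+[0,0,90],speed=200)
env.goto(np.array([360.,310,300]),down(0)); print(*cassettes(env,"w5"),sep="\n"); print(env.sense()["t"])
snap(env,"scene","s1")
E
```

```text
Traceback (most recent call last):
  File "h.py", line 43, in cassettes
    P=np.array([onplane(env,"wrist",u,v,z,t)[:2] for v,u in np.argwhere(m)],np.float32)
                ~~~~~~~^^^^^^^^^^^^^^^^^^^^^
  File "h.py", line 14, in onplane
    o,d=ray(env,n,u,v,tool); return o+d*(z-o[2])/d[2]
        ~~~^^^^^^^^^^^^^^^^
  File "h.py", line 4, in ray
    c=env.camera_info(n); K=c["camera_matrix"]
ValueError: time passes only in moves, steps and waits
```

View pics/w5.png

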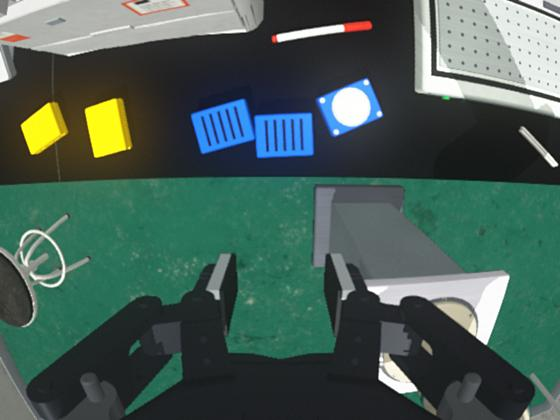

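w5: A (222,126), B (284,135), both ribs up, and C (350,106) filter up, all unmoved. I'll cache the camera info and compute the poses.

```bash
sed -i 's/^def ray/_C={}\ndef cinfo(env,n):\n    if n not in _C: _C[n]=env.camera_info(n)\n    return _C[n]\ndef ray/; s/c=env.camera_info(n)/c=cinfo(env,n)/' h.py
python3 - <<'E'
from workcell import env
from h import *
print(*cassettes(env,"w5"),sep="\n"); print(env.sense()["t"])
E
```

```text
(array([418. , 389.4]), 63, 90, 14.0, 2613)
(array([404.1, 308.9]), 63, 86, 2.8, 2693)
(array([444.7, 217.3]), 62, 86, 24.5, 1333)
17.4417
```

```bash
cat >> h.py <<'E'
PX,PY=574.,-55.5
def st(env,m=""):
    s=env.sense(); print(m,"t",round(s["t"],1),"p",s["tcp_pos"].round(1),"F",s["ft_force"].round(1),"w",round(s["gripper_width"],3),"ff",round(s["finger_force"],1),flush=True); return s
E
python3 - <<'E'
from workcell import env
from h import *
yaw=np.radians(90+24.5); x,y=444.7,217.3
env.goto(np.array([x,y,70.]),down(yaw)); env.grip(1.0)
env.move_l([x,y,0],speed=120); st(env,"a"); env.move_l([x,y,-40],speed=60); st(env,"b")
env.grip(0); st(env,"c")
env.move_l([x,y,120],speed=150); s=st(env,"d")
if s["gripper_width"]>.6:
    env.goto(np.array([PX,PY+97,120.]),down(np.pi/2)); s=st(env,"e")
    env.move_l([PX,PY+97,30],speed=120); env.move_l([PX,PY+97,11],speed=40); st(env,"f")
    env.move_l([PX,PY+97,9],speed=10); st(env,"g")
E
```

```text
a t 20.6 p [445.2 217.5   0.7] F [-0.3 -0.7  1.4] w 1.0 ff 0.0
b t 21.4 p [444.9 217.4 -39.8] F [-0.1 -0.2  0.4] w 0.999 ff 0.0
c t 21.8 p [445.3 217.6 -39.3] F [ 0.5 -0.7  3.5] w 0.695 ff 65.6
d t 23.0 p [444.1 217.1 118.8] F [-0.1 -0.2 -1.4] w 0.691 ff 65.2
e t 23.9 p [573.5  42.5 119.6] F [-0.6 -1.2 -1.7] w 0.691 ff 65.2
f t 25.4 p [573.9  41.5  10.8] F [ 0.3  0.1 -1.1] w 0.69 ff 65.2
g t 25.8 p [574.4  41.5   9.7] F [-1.  -0.3  4.4] w 0.688 ff 65.8
```

C is held over the +y slot. With the later tilted placings, the -y slot suits it better because no tilted hand then passes near the wheel. I'll move it there.

Run:
```python
from workcell import env
from h import *
y=PY-97
env.move_l([PX,PY+97,60],speed=120); env.move_l([PX,y,60],speed=150); s=st(env,"a")
if s["gripper_width"]>.6:
    env.move_l([PX,y,13],speed=100); env.move_l([PX,y,9],speed=20); st(env,"b")
    env.grip(.9); st(env,"c"); env.move_l([PX,y,120],speed=150)
    env.goto(np.array([360.,310,300]),down(0)); print(*cassettes(env,"w6",k=2,box=(360,520,130,500)),sep="\n")
    st(env,"d")
# IK feasibility of the tilted plan
def chk(p,o): return env.ik(np.array(p,float),o) is not None
print([chk(p,tilt(np.radians(b))) for p,b in [((418,359,-21),-45),((430,235,20),45),((430,160,15),-58),((430,160,80),-58),((574,65,40),32),((574,-30,40),32),((574,65,100),32)]])
```

```text
a t 27.8 p [ 573.9 -151.8   59.8] F [-0.7 -0.9 -1.8] w 0.692 ff 66.1
b t 28.7 p [ 574.7 -152.7    9.8] F [1.8 0.9 2.4] w 0.691 ff 66.3
c t 29.1 p [ 573.8 -152.4    8.8] F [-0.6 -0.   0.4] w 0.9 ff 0.0
(array([412., 388.]), 76, 90, 13.5, 2698)
(array([404.1, 310.8]), 63, 89, 2.6, 2728)
d t 32.2 p [360.3 309.7 299.6] F [ 0.3 -1.2 -0.1] w 0.899 ff 0.0
[True, True, True, True, True, True, True]
```

```bash
cat >> h.py <<'E'
def Rz(a): return R.from_euler('z',a)
def Rx(a): return R.from_euler('x',a)
E=45.
def tz(o): return R.from_rotvec(o).as_matrix()[:,2]
def lower(env,p,tag,dz=12,f=3.):
    "slow descent in 1.5 mm steps until the wrist feels contact"
    f0=env.sense()["ft_force"][2]
    for k in range(int(dz/1.5)):
        p=p-[0,0,1.5]; env.move_l(p,speed=25)
        if env.sense()["ft_force"][2]-f0>f: break
    st(env,tag); return p
E
cat > stand.py <<'E'
import sys
from workcell import env
from h import *
x,y,phi,xs,ys=map(float,sys.argv[1:6]); phi=np.radians(phi)
o=(Rz(phi)*R.from_rotvec(tilt(-np.pi/4))).as_rotvec()
c=np.array([x,y,14.]); b=Rz(phi).apply([0,1,0])
tip=c+10*b; tip[2]=10.8; p=tip+E*tz(o)
env.goto(p+[0,0,130],o); env.grip(1.); env.move_l(p+[0,0,25],speed=150); st(env,"pre"); env.move_l(p,speed=50); st(env,"at")
env.grip(0); s=st(env,"grip")
assert .6<s["gripper_width"]<.8
p=s["tcp_pos"]; o=s["eef_rot"]; env.move_l(p+[0,0,130],speed=150); s=st(env,"lift")
assert .6<s["gripper_width"]<.8
r=Rx(np.pi/2)*Rz(-phi); o2=(r*R.from_rotvec(tilt(-np.pi/4)*0+o)).as_rotvec()
c2=np.array([xs,ys,40.]); p2=c2+r.apply(p-c)
env.goto(p2+[0,0,100],o2); s=st(env,"over")
assert .6<s["gripper_width"]<.8
env.move_l(p2+[0,0,6],speed=120); lower(env,p2+[0,0,6],"down")
snap(env,"scene","stand"+sys.argv[6])
E
python3 stand.py 418 389 14 430 200 A
```

```text
pre t 34.7 p [423.7 368.4   5. ] F [-0.1  0.1  1.1] w 0.998 ff 0.0
at t 35.3 p [423.3 367.8 -21.1] F [ 0.   0.4 -0.4] w 0.997 ff 0.0
grip t 35.7 p [423.5 368.3 -20.4] F [1.5 2.1 3. ] w 0.69 ff 64.6
lift t 36.7 p [423.1 367.8 108.2] F [ 0.7 -0.9 -2.2] w 0.699 ff 64.3
over t 38.0 p [430.1 234.7 118.2] F [ 0.7 -0.4 -1.2] w 0.691 ff 64.6
down t 40.4 p [430.7 234.8  17.4] F [-3.1 -3.2 13.2] w 0.697 ff 66.2
```

Run:
```python
import cv2
im=cv2.imread("pics/stand"+"A.png"); cv2.imwrite("pics/sA.png",cv2.resize(im[90:370,150:430],None,fx=2,fy=2,interpolation=cv2.INTER_CUBIC))
```

```text
(no output)
```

View pics/sA.png

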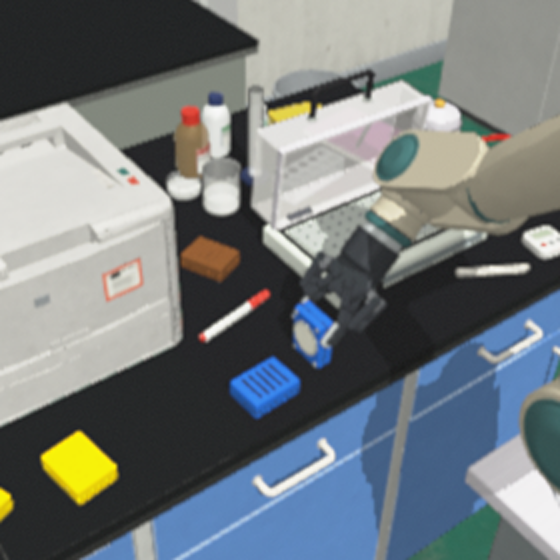

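A stands at (312,333) in the crop, with the filter facing left (+y) as planned, and the hood is open. Next: release, regrasp from +y and place on the plate.

```bash
cat > place.py <<'E'
import sys
from workcell import env
from h import *
xs,ys,yt=map(float,sys.argv[1:4])
env.grip(1.); s=st(env,"rel"); t=tz(s["eef_rot"]); env.move_l(s["tcp_pos"]-110*t,speed=150)
o=tilt(np.radians(-58)); t=tz(o); c=np.array([xs,ys,40.])
p=np.array([xs,ys-2,50.])+E*t
env.goto(p+[0,0,150],tilt(0)); env.goto(p-100*t+[0,0,30],o)
env.move_l(p-60*t,speed=150); st(env,"pre"); env.move_l(p,speed=60); st(env,"at")
env.grip(0); s=st(env,"grip"); assert .6<s["gripper_width"]<.8
p=s["tcp_pos"]; o=s["eef_rot"]; env.move_l(p+[0,0,90],speed=150); s=st(env,"lift"); assert .6<s["gripper_width"]<.8
r=Rx(np.pi/2); o2=(r*R.from_rotvec(o)).as_rotvec(); c2=np.array([PX,yt,63.]); p2=c2+r.apply(p-c)
env.goto(p2+[0,0,100],o2); s=st(env,"over"); assert .6<s["gripper_width"]<.8
env.move_l(p2+[0,0,6],speed=120); lower(env,p2+[0,0,6],"down")
E
python3 place.py 430 200 41.5
```

```text
rel t 40.9 p [430.1 234.4  15.3] F [-0.6 -0.2  0.5] w 1.001 ff 0.0
pre t 43.9 p [430.7 210.4  59.4] F [-0.4  0.1  1.4] w 1.0 ff 0.0
at t 45.1 p [430.2 160.2  26.4] F [-0.1  0.4  0.5] w 1.001 ff 0.0
grip t 45.5 p [430.2 160.2  26.5] F [-0.1  1.5  2.4] w 0.687 ff 66.0
lift t 46.2 p [429.8 159.9 115.5] F [-0.5 -0.8 -0.8] w 0.691 ff 65.6
over t 47.4 p [573.3  55.9 121.8] F [-0.6  0.1 -0.8] w 0.691 ff 65.5
down t 49.3 p [574.5  55.   24. ] F [-1.9 -0.3  5.5] w 0.689 ff 66.1
```

Run:
```python
from workcell import env
from h import *
env.grip(.9); s=st(env,"rel"); t=tz(s["eef_rot"]); env.move_l(s["tcp_pos"]-110*t,speed=150)
env.goto(np.array([360.,270,300]),down(0)); print(*cassettes(env,"w7",k=1,box=(365,520,130,500)),sep="\n"); st(env)
env.goto(np.array([480.,-56,330]),down(0)); im,_,_=snap(env,"wrist","w8")
cv2.imwrite("pics/w8c.png",cv2.resize(im[0:260],None,fx=1.4,fy=1.4,interpolation=cv2.INTER_CUBIC))
```

```text
rel t 49.6 p [574.1  55.   22.9] F [ 0.1 -0.6  0.5] w 0.898 ff 0.0
(array([404. , 305.8]), 62, 82, 4.1, 2627)
 t 52.7 p [360.2 269.8 299.5] F [ 0.2 -0.1 -0.1] w 0.899 ff 0.0
```

View pics/w8c.png

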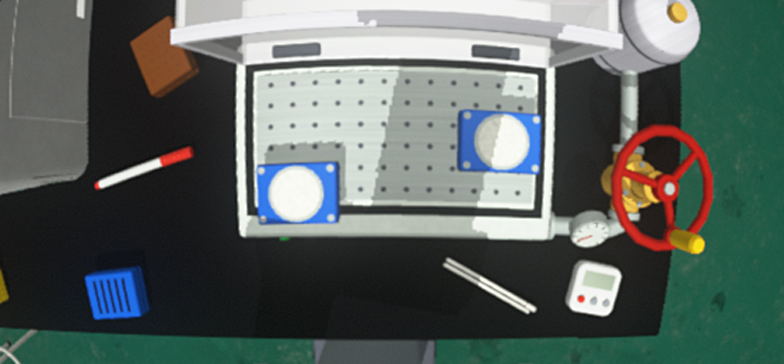

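w8c: A, at crop (298,192), has been knocked about 4–5 cm forward across the plate's front edge. C sits well at (500,140), and B is at (116,292). I'll measure and re-seat A with a vertical grasp.

Run:
```python
from workcell import env
from h import *
r=cassettes(env,"w9",z=77,k=2,box=(470,640,-230,120)); print(*r,sep="\n")
(x,y),w,h,a,_=r[0]
yaw=np.radians(90+a)
env.goto(np.array([x,y,110.]),down(yaw)); env.grip(1.0)
env.move_l([x,y,50],speed=150); env.move_l([x,y,10],speed=60); st(env,"at")
env.grip(0); s=st(env,"grip"); assert .6<s["gripper_width"]<.8
env.move_l([x,y,40],speed=100); env.move_l([PX,PY+97,40],down(np.pi/2),speed=100); s=st(env,"over"); assert .6<s["gripper_width"]<.8
env.move_l([PX,PY+97,14],speed=100); lower(env,np.array([PX,PY+97,14]),"down",dz=8)
env.grip(.9); env.move_l([PX,PY+97,120],speed=200)
env.goto(np.array([480.,-56,330]),down(0)); print(*cassettes(env,"w10",z=77,k=2,box=(470,640,-230,120)),sep="\n"); st(env)
```

```text
(array([522.7,  38.9]), 58, 81, -1.2, 1190)
(array([ 573.4, -154.7]), 58, 82, -0.6, 1247)
at t 57.0 p [522.9  38.9  10.3] F [-0.7 -0.   0.3] w 1.001 ff 0.0
grip t 57.3 p [523.3  38.9  10.9] F [-0.1  0.7  4.8] w 0.694 ff 65.0
over t 58.4 p [573.3  41.5  39.3] F [-0.1 -0.2 -1. ] w 0.693 ff 64.6
down t 59.6 p [574.1  41.5  10.9] F [-4.4 -0.5  7.7] w 0.692 ff 65.4
(array([572.8,  42.4]), 59, 81, 1.1, 1255)
(array([ 572.8, -154.5]), 59, 81, -0.2, 1260)
 t 61.9 p [480.  -55.8 328.4] F [ 0.8 -0.6  0.1] w 0.901 ff 0.0
```

```bash
python3 stand.py 404 307 3.5 430 200 B && python3 place.py 430 200 -55.5
```

```text
pre t 64.7 p [405.8 285.7   4.9] F [ 0.3 -0.6  1.5] w 1.0 ff 0.0
at t 65.3 p [405.3 285.2 -21.1] F [ 0.3 -0.5  0.2] w 1.002 ff 0.0
grip t 65.7 p [405.6 285.7 -20.5] F [-0.3  2.2  3. ] w 0.692 ff 65.0
lift t 66.7 p [405.2 285.2 108.4] F [-1.   0.2 -1.1] w 0.693 ff 64.6
over t 67.9 p [429.9 234.7 118.1] F [ 0.5 -0.4 -0.4] w 0.69 ff 64.5
down t 69.4 p [430.8 234.6  22.8] F [-2.4 -2.   6. ] w 0.695 ff 65.2
rel t 69.8 p [430.3 234.4  21.5] F [-0.5 -0.2 -0.2] w 0.997 ff 0.0
pre t 72.9 p [430.7 210.4  59.4] F [-0.1 -0.2  0.5] w 1.0 ff 0.0
at t 74.0 p [430.2 160.2  26.4] F [ 0.6 -0.1 -0.4] w 1.0 ff 0.0
grip t 74.4 p [430.2 160.2  26.6] F [0.5 1.5 2.8] w 0.687 ff 66.0
lift t 75.2 p [429.8 159.9 115.5] F [-0.1 -0.4 -2. ] w 0.69 ff 65.6
over t 76.4 p [573.6 -40.7 122. ] F [-0.4  0.2 -1.4] w 0.689 ff 66.1
down t 78.3 p [574.5 -42.   24.7] F [-3.4  0.   7.6] w 0.688 ff 67.1
```

Run:
```python
from workcell import env
from h import *
env.grip(.9); s=st(env,"rel"); t=tz(s["eef_rot"]); env.move_l(s["tcp_pos"]-110*t,speed=150)
env.goto(np.array([480.,-56,330]),down(0)); print(*cassettes(env,"w11",z=77,k=3,box=(470,640,-230,120)),sep="\n"); st(env)
z=np.load("/tmp/w11.npz"); d=z["d"]; t2=(z["p"],z["a"]); ax=-R.from_rotvec(t2[1]).as_matrix()@cinfo(env,"wrist")["T_tool_cam"][:3,2]
for y in(41.5,-55.5,-152.5):
  for dx,dy in((-26,-36),(-26,36),(26,-36),(26,36)):
    u,v=map(int,proj(env,"wrist",[PX+dx,y+dy,77],t2)); o,r=ray(env,"wrist",u,v,t2); print((o+r*d[v,u]/(r@ax))[2].round(1),end=" ")
im=z["im"]; cv2.imwrite("pics/w11c.png",cv2.resize(im[0:260],None,fx=1.4,fy=1.4,interpolation=cv2.INTER_CUBIC))
```

```text
rel t 78.7 p [574.1 -42.   22.9] F [-0.4 -0.3  0.5] w 0.898 ff 0.0
(array([578.7,  39.1]), 59, 79, -1.0, 1209)
(array([573.4, -53.2]), 58, 77, 0.1, 1226)
(array([ 572.8, -154.7]), 59, 81, 0.1, 1264)
 t 81.2 p [480.  -56.1 329. ] F [0.1 0.  0.3] w 0.9 ff 0.0
72.1 48.4 75.2 73.6 73.7 77.1 74.8 72.4 75.8 72.5 74.0 67.7
```

View pics/w11c.png

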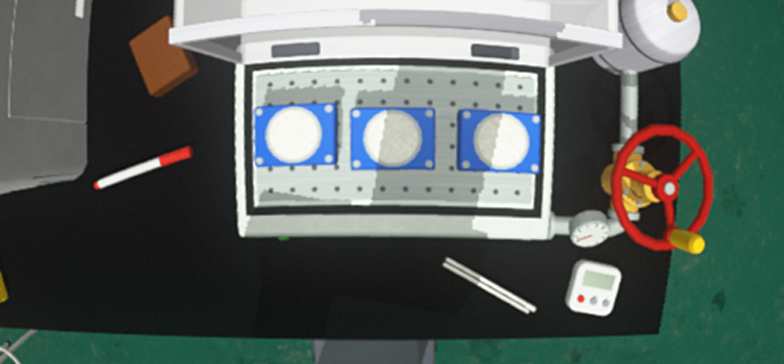

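All three cassettes lie filter-up on the plate, at crop (293,135), (391,138) and (500,140). The bystanders haven't moved. Closing the hood.

Run:
```python
from workcell import env
from h import *
o=down(np.pi/2); p=np.array([690.5,-56.5,212.])
env.goto(p+[-40,0,90],o); env.grip(.5); env.move_l(p+[0,0,80],speed=150); env.move_l(p+[0,0,25],speed=120); st(env,"pre"); env.move_l(p,speed=60); st(env,"at")
env.grip(0); s=st(env,"grip")
assert s["gripper_width"]>.08
for a in list(np.arange(1.38,.1,-.1))+[.05,0]:
    env.move_l(hpos(a,dz=-GD)+[0.2,0,0.4],speed=130 if a>.2 else 60); s=env.sense(); f=s["ft_force"]
    print(round(a,2),f.round(0),round(s["gripper_width"],3),(s["tcp_pos"]-hpos(a,dz=-GD)).round(1))
    if np.linalg.norm(f)>60 or s["gripper_width"]<.08: print("stop");break
st(env)
```

```text
pre t 84.0 p [690.4 -56.6 238.6] F [0.3 0.2 0.7] w 0.499 ff 0.0
at t 84.6 p [690.4 -56.5 211.7] F [ 0.1  0.2 -0.7] w 0.504 ff 0.0
grip t 85.0 p [691.2 -56.5 213.2] F [4.  0.3 3.4] w 0.113 ff 58.5
1.38 [ 0. -4. 15.] 0.116 [ 1.4 -1.5  6. ]
1.28 [-1. -4. 16.] 0.115 [ 0.9 -1.3  5.5]
1.18 [-2. -4. 15.] 0.115 [ 0.5 -1.1  4.9]
1.08 [-5. -3. 13.] 0.112 [ 0.1 -0.9  4.2]
0.98 [-6. -2. 13.] 0.108 [-0.3 -0.7  3.4]
0.88 [-6. -2. 11.] 0.115 [-0.6 -0.5  2.6]
0.78 [-7. -0.  7.] 0.113 [-1.  -0.4  1.7]
0.68 [-8.  0.  6.] 0.114 [-1.4 -0.2  0.8]
0.58 [-6.  1.  3.] 0.112 [-1.3 -0.  -0. ]
0.48 [-5.  1. -0.] 0.115 [-0.9  0.1 -0.4]
0.38 [-1.  0. -4.] 0.112 [-0.2  0.2 -0.3]
0.28 [ 1.  4. -2.] 0.111 [0.7 0.3 0.7]
0.18 [ 4.  4. -3.] 0.114 [0.7 0.3 0.2]
0.05 [ 3.  5. -4.] 0.111 [0.8 0.4 0.3]
0 [ 6.  5. -6.] 0.118 [ 0.7  0.4 -0.1]
 t 90.2 p [445.2 -54.6  42.2] F [ 6.   4.8 -5.7] w 0.118 ff 71.9
```

Run:
```python
from workcell import env
from h import *
p=env.sense()["tcp_pos"]; p=np.array([444.7,-55,p[2]])
for k in range(6):
    p=p-[0,0,1.]; env.move_l(p,speed=20); s=st(env,k)
    if s["ft_force"][2]>20: break
env.grip(.5); s=st(env,"rel")
env.move_l(s["tcp_pos"]*[1,1,0]+[0,0,150],speed=150)
env.goto(np.array([470.,-170,380]),down(0)); im,d,t=snap(env,"wrist","w12")
d0=np.load("/tmp/w1.npz")["d"]; im0=np.load("/tmp/w1.npz")["im"]
cv2.imwrite("pics/w12c.png",np.hstack([im0[10:215,90:430],im[10:215,90:430]]))
st(env)
```

```text
0 t 90.5 p [444.9 -54.6  41.1] F [ 2.1  5.6 -3. ] w 0.116 ff 72.4
1 t 90.7 p [444.7 -54.6  40.3] F [-0.1  4.3  0.1] w 0.118 ff 72.8
2 t 91.0 p [444.7 -54.6  40.2] F [-4.3  5.8  8. ] w 0.115 ff 73.4
3 t 91.2 p [444.8 -54.6  40.2] F [-9.3  7.2 15.1] w 0.119 ff 74.2
4 t 91.5 p [444.8 -54.6  40.1] F [-12.6   8.2  23.6] w 0.115 ff 75.0
rel t 91.9 p [444.6 -55.2  36.9] F [ 1.1 -0.9  0.1] w 0.504 ff 0.0
 t 94.1 p [ 470.  -169.7  378.7] F [0.3 0.3 1.2] w 0.5 ff 0.0
```

View pics/w12c.png

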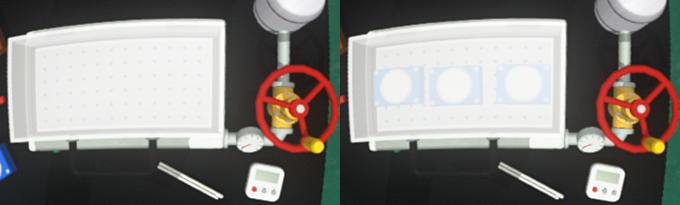

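The hood is closed: it rests firmly and looks as at the start, with three filters visible inside. Now the wheel: I'll measure the axis and knob from directly above.

Run:
```python
from workcell import env
from h import *
env.goto(np.array([470.,-325,330]),down(0)); im,d,t=snap(env,"wrist","w13")
hsv=cv2.cvtColor(im,cv2.COLOR_BGR2HSV); H,S,V=[hsv[...,i].astype(int) for i in range(3)]
def pts(m,z,b):
    P=np.array([onplane(env,"wrist",u,v,z,t)[:2] for v,u in np.argwhere(m)],np.float32)
    return P[(P[:,0]>b[0])&(P[:,0]<b[1])&(P[:,1]>b[2])&(P[:,1]<b[3])]
red=((H<6)|(H>174))&(S>150)&(V>80); P=pts(red,118,(440,640,-420,-240))
hull=cv2.convexHull(P); print("red",len(P),cv2.fitEllipse(hull),cv2.minEnclosingCircle(P))
yel=(H>22)&(H<35)&(S>150)&(V>120); Y=pts(yel,160,(440,640,-420,-240)); print("yel",len(Y),Y.mean(0),Y.min(0),Y.max(0),cv2.minEnclosingCircle(Y))
# top face of knob by depth
ax=-R.from_rotvec(t[1]).as_matrix()@cinfo(env,"wrist")["T_tool_cam"][:3,2]; K=[]
for v,u in np.argwhere(yel):
    o,r=ray(env,"wrist",u,v,t); q=o+r*d[v,u]/(r@ax)
    if abs(q[0]-541)<80 and abs(q[1]+318)<80 and q[2]>153: K.append(q)
K=np.array(K); print("top",len(K),K.mean(0),np.percentile(K,[2,98],axis=0)); st(env)
r0=down(np.pi/2)
for yaw in (0,np.pi/2,np.pi):
    print(yaw,[env.ik(np.array([541+50*np.cos(a),-318+50*np.sin(a),86.]),down(yaw)) is not None for a in np.arange(0,6.28,.5)])
```

```text
red 3480 ((541.6651611328125, -319.86932373046875), (123.66154479980469, 124.68222045898438), 126.49849700927734) ((541.3328857421875, -319.6073913574219), 62.8975830078125)
yel 298 [ 505.8923  -327.57498] [ 486.63098 -341.18085] [ 556.86707 -306.804  ] ((521.7594604492188, -322.9501037597656), 37.76891326904297)
top 193 [ 494.32919054 -333.95382444  157.89547042] [[ 485.94271191 -341.27468154  153.81143726]
 [ 501.46163523 -326.07381433  160.4219718 ]]
 t 94.8 p [ 470.3 -324.1  330.8] F [0.1 0.3 1. ] w 0.497 ff 0.0
0 [True, True, True, True, True, True, True, True, True, True, True, True, True]
1.5707963267948966 [True, True, True, True, True, True, True, True, True, True, True, True, True]
3.141592653589793 [True, True, True, True, True, True, True, True, True, True, True, True, True]
```

```bash
cat > crank.py <<'E'
from workcell import env
from h import *
C=np.array([541.5,-319.7]); o=down(0); Z=84.
k=np.array([494.2,-334.])
env.goto(np.array([*k,150.]),o); env.grip(.5); env.move_l([*k,Z],speed=80); st(env,"at"); env.grip(0); s=st(env,"grip")
assert .15<s["gripper_width"]<.3
ph=np.arctan2(*(s["tcp_pos"][:2]-C)[::-1]); r=np.hypot(*(s["tcp_pos"][:2]-C)); print("phi",ph,"r",r)
ph0=ph; n=0; hit=False
while True:
    fast=ph-ph0<13.3; ph+=.25 if fast else .06
    env.move_l([C[0]+50*np.cos(ph),C[1]+50*np.sin(ph),Z],speed=140 if fast else 60); s=env.sense(); n+=1
    f=s["ft_force"][:2]; T=f@[-np.sin(ph),np.cos(ph)]; Rr=f@[np.cos(ph),np.sin(ph)]
    if n%8==0: print(round(ph-ph0,2),"T",round(T,1),"R",round(Rr,1),"Fz",round(s["ft_force"][2],1),"w",round(s["gripper_width"],3),"t",round(s["t"],1),flush=True)
    if T<-14: hit=True; break
    if abs(Rr)>45 or s["gripper_width"]<.15 or s["t"]>185 or ph-ph0>20: break
a=np.arctan2(*(s["tcp_pos"][:2]-C)[::-1]); print("end",hit,ph-ph0,"T",T,"R",Rr,"actual",a,"cmd",(ph+np.pi)%(2*np.pi)-np.pi); st(env)
E
python3 crank.py
```

```text
at t 96.8 p [ 494.5 -334.3   84.7] F [-0.5  0.3  0.1] w 0.5 ff 0.0
grip t 97.1 p [ 494.5 -334.6   85.1] F [-0.7 -0.1  4.1] w 0.206 ff 58.5
phi -2.835395369534687 r 49.27556292743409
2.0 T 3.4 R 14.4 Fz 0.7 w 0.207 t 99.1
4.0 T 2.6 R -5.5 Fz 7.1 w 0.207 t 101.1
6.0 T 2.8 R -7.4 Fz 3.9 w 0.205 t 103.1
8.0 T 3.2 R 12.9 Fz 1.1 w 0.206 t 105.1
10.0 T 2.7 R -3.2 Fz 8.1 w 0.204 t 107.1
12.0 T 2.2 R -11.2 Fz 2.3 w 0.205 t 109.1
13.62 T -0.5 R 5.1 Fz 5.3 w 0.204 t 111.1
14.1 T -1.4 R 10.8 Fz 4.4 w 0.208 t 113.1
14.58 T -1.5 R 13.6 Fz 1.4 w 0.205 t 115.1
15.06 T -0.6 R 11.4 Fz 2.6 w 0.204 t 117.1
end True 15.420000000000016 T -14.61655187900715 R 10.641511786027037 actual -0.05268489643303617 cmd 0.018234016106156048
 t 118.6 p [ 592.9 -322.4   85.1] F [ 10.9 -14.4   0.3] w 0.21 ff 60.2
```

A stop is felt at 15.4 rad, within the expected range. I'll confirm with one more small push, then back off a quarter turn and release.

Run:
```python
from workcell import env
from h import *
C=np.array([541.5,-319.7]); Z=84.
def go(ph,v): env.move_l([C[0]+50*np.cos(ph),C[1]+50*np.sin(ph),Z],speed=v)
def ang(): return np.arctan2(*(env.sense()["tcp_pos"][:2]-C)[::-1])
go(.06,30); s=st(env,"push"); a=ang(); print(a)
for ph in np.append(np.arange(a-.15,a-np.pi/2,-.15),a-np.pi/2): go(ph,80)
s=st(env,"back"); print("turned",ang()-a)
env.grip(.5); p=env.sense()["tcp_pos"]; st(env,"rel"); env.move_l([p[0],p[1],180],speed=120)
env.goto(np.array([470.,-250,380]),down(0)); im,d,t=snap(env,"wrist","w14"); st(env)
cv2.imwrite("pics/w14c.png",cv2.resize(im[0:230,60:430],None,fx=2,fy=2,interpolation=cv2.INTER_CUBIC))
```

```text
push t 118.9 p [ 593.  -322.4   85.2] F [ 13.6 -21.5  -1.9] w 0.205 ff 60.1
-0.052344363647344995
back t 121.7 p [ 538.3 -371.8   85.1] F [-0.2 -7.2  5. ] w 0.207 ff 61.1
turned -1.580490802682649
rel t 122.0 p [ 538.6 -369.1   83.2] F [0.3 1.1 0.4] w 0.499 ff 0.0
 t 124.0 p [ 470.1 -250.5  377.2] F [-0.4  0.4  0.3] w 0.498 ff 0.0
```

View pics/w14c.png

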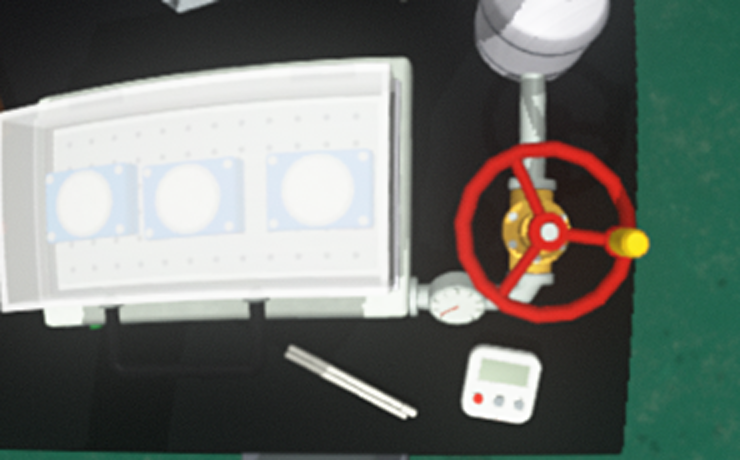

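The picture shows the hood closed over three filter-up cassettes, the knob at (630,242) a quarter turn back from the stop, and the timer and tweezers untouched. Handing in.

```bash
python3 -c "
from workcell import env
print(env.hand_in())"
```

```text
the job is handed in; nothing more can be done
None
```

The job is done and handed in at about 124 s: three cassettes lie filter-up on the plate under the closed hood, the valve was opened to its stop and backed off a quarter turn, and the timer, tweezers and marker were not touched.

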